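# Clear the cover and hold the governor switch reset

### The job

The overspeed switch box in the slide tray needs its reset button held down: first clear the two wooden packing offcuts off its cover into the empty scrap bin beside the tray, then take the reset rod from its stand, reach its tip down through the round hole in the cover and press the recessed button fully down. Finish while still gripping the rod and holding the button down, and leave all the other spares where they lie.

Things in the scene. Friction and masses are not known exactly. Their poses are not given: they have to be found in the camera images.
- switchbox: overspeed switch box, grey case with a flat bare-metal cover, 110 (x) x 150 (y) x 80 high, fixed in the tray, cover level; origin at the centre of its underside. The hole lies 40 towards its +y end.
- hole (a point): centre of the round hole (22 across, cover 10 thick) at the level of the cover's upper face; at the start an offcut lies over it. Axis vertical
- reset_top (a point): centre of the top of the recessed reset button (flat disc 21 across), straight below the hole, 30 under the cover's upper face when not pressed; moves down with the button
- reset (a joint): how far the reset button is pressed, in m: 0 released, 0.006 fully down (then stopped). A spring pushes back with 1.5 N at first and 5 N fully down; it springs up when let go
- offcut_a: wooden packing offcut, 40 (x) x 26 (y) footprint, 17 high with a step up to 28 over its -x part (24 long); origin at the centre of its underside; weighs about 22 g, loose
- offcut_a_mid (a point): centre of that offcut's footprint, 14 above its underside; y is its narrow way (26 wide, flat sides)
- offcut_b: plywood packing offcut, 34 (x) x 30 (y) footprint, 18 high with a step up to 26 over its +x part (18 long); origin at the centre of its underside; weighs about 20 g, loose
- offcut_b_mid (a point): centre of that offcut's footprint, 13 above its underside; y is its narrow way (30 wide, flat sides)
- bin_in (a point): centre of the inner floor (4 above the zinc top) of the open dark steel scrap bin, 150 (x) x 120 (y) outside, walls 4 thick, rim 70 above the zinc top; fixed; stands left or right of the tray, the rod's stand on the other side
- rod: reset rod, standing upright in a steel block 60 x 60 x 70 high (on the zinc top, its foot plate 75 x 75) with a through hole: a round handle 22 across and 60 long above a steel shaft 8 across and 60 long. Its shoulder (handle's underside) rests on the block, so it must be lifted 60 to come free; origin at the tip, z up along the rod; loose, about 75 g
- rod_grip (a point): centre of the rod's handle, 90 above the tip
- rod_tip (a point): lower end of the rod's shaft (flat, 8 across)
- ratchet: brass ratchet tooth block, 60 x 36 x 27 high, four teeth on top; lies in the tray; loose, to be left alone; origin at its underside
- cam: red enamel tripping cam, a disc 48 across and 16 thick with one lobe; lies in the tray; loose, to be left alone; origin at its underside
- key_a: chromed shaft key, bar 12 x 66 x 10 high; lies in the tray; loose, to be left alone; origin at its underside
- key_b: second chromed shaft key, the same size; lies in the tray; loose, to be left alone; origin at its underside
- guard: sheave guard, curved grey strip about 150 long and 51 high with black rubber edges, standing on the zinc top; loose, to be left alone; origin at its underside
- bearing: steel bearing ring, 72 outside, 36 bore, 18 high, on the zinc top; loose, to be left alone; origin at its underside
- tin: plain grey tin, 66 across, 100 high, on the zinc top; loose, to be left alone; origin at its underside

How it is judged:
On the way, in this order (a step that is already met when the one before it is completed fails the run):
1. both offcuts lie in the scrap bin, let go (x of offcut_a_mid in the frame of bin_in between -0.072 and 0.072 m and y of offcut_a_mid in the frame of bin_in between -0.057 and 0.057 m and z of offcut_a_mid in the frame of bin_in between 0 and 0.06 m and x of offcut_b_mid in the frame of bin_in between -0.072 and 0.072 m and y of offcut_b_mid in the frame of bin_in between -0.057 and 0.057 m and z of offcut_b_mid in the frame of bin_in between 0 and 0.06 m and contact force between the fingers and offcut_a below 0.2 N and contact force between the fingers and offcut_b below 0.2 N), for 0.2 s.
2. the gripped rod's tip, through the hole, presses the button down (value of joint reset above 0.004 m and horizontal distance between rod_tip and reset_top below 0.012 m and z of rod_tip in the frame of reset_top between -0.003 and 0.003 m and contact force between rod and switchbox above 1.5 N and contact force between the fingers and rod above 2 N), for 0.3 s.
At the end, for the whole second after the job is handed in: Both offcuts lie in the scrap bin, below its rim, let go. The button is down more than 4 of its 6 mm, the rod's tip on it (3 mm in height, 12 mm sideways), pushing with over 1.5 N, and the rod gripped with over 2 N, through the last second (all of step 1 and all of step 2); the arm keeps its last pose, push and grip.
It fails at once if a bystanding spare is shifted by more than 25 mm (distance of any of ratchet, cam, key_a, key_b, guard, bearing, tin from where it was at the start of the episode above 0.025 m).
It also fails if it takes over 64 s, if anything falls off the work surface, if the arm or the gripper's body presses on something with over 40 N, if the wrist force passes 120 N, or if a joint passes its speed limit or range.

### The arm

A 6-joint arm with a two-finger parallel gripper is mounted at the origin on the work surface. World frame = base frame: x ahead of the robot, y to its left, z up, the work surface at z = 0. Lengths are in m, angles in rad, forces in N, time in s.
With the tool pointing down it reaches from about 0.375 to 0.9 m from the base axis. Payload 3.1 kg.
Tool frame: the origin (TCP) lies midway between the tips of the shut fingers; the grasp point (between the pads) lies 19 mm behind it; y points along the fingers, x is the direction in which the jaws open and shut, and the axes are right-handed (so a half turn about y gives the same grasp; the last joint's range is limited). The gripper opens to 87 mm and grips with 3 to 60 N. Pads are 19 mm wide; open, the fingers measure 117 mm over their backs; the gripper's body (75 mm by 190 mm) begins 51 mm behind the grasp point.
Start: joints at [-1.49, 0.527, 1.433, -0, 1.181, -0.178], TCP at [0.161, -0.604, 0.223] pointing down, gripper open.
Joint ranges: [-3.08, 3.08], [-0.75, 2.2], [0.22, 2.44], [-1.43, 4.57], [0, 2.65], [-2.85, 2.85]. Speed limits (rad/s): [2.79, 2.79, 3.14, 3.14, 3.14, 3.14].

### API

Orientations are given as a unit quaternion [x, y, z, w].
In Python, from rig import * gives the robot as it stands.
- The arm moves only by the tool jog_arm, never from a script. Its argument "series" is a list of rows, each a list of 7 numbers: the shift along the tool's x, y, z in mm, then the turn, a rotation vector about the tool's x, y, z in rad, then the gripper's target within -1 to 1 (shut at 1, half-way at 0, fully open at -1). A call has 1 to 20 rows; each row is the pose to reach, as a shift and turn from the pose commanded when the call began, along the tool's axes at that moment; what a row does not reach only later rows make up. A row lasts 1/8 s, in which the tool goes at most 62.5 mm and 10.7 degrees, less where a joint would pass 70% of its speed; a pose out of reach is approached as far as the arm can. A call with a gripper value outside its range is refused whole. The fingers move at their own pace and stop on an object; "grip_force" is the grip in N (left out, the last holds). Time passes only in rows, so rows that repeat a pose let the fingers close. It gives the time, the measured TCP pose, the force and the opening at its end, in the units of the state.
- get_obs(): the state, without advancing time (a new reading comes with each control period).
- camera(name): name is "scene" or "top"; returns a dict with "img" (400x640x3 uint8, red, green, blue), "depth" (400x640 float32, m along the optical axis (not along the pixel's ray), 0 where there is no reading), "camera_matrix" (3x3 intrinsics, pixels), "rvec" (rotation vector, rad) and "tvec" (3), from world to camera coordinates, as OpenCV has them. Camera axes: x right, y down, z forward; pixel columns grow to the right and rows downward; lengths in m; the calibration is good to about 2 mm. A picture is of the moment at which its call begins.
- hand_in(): hands the job in, once; it reports no verdict.
The state is a dict: "time": time; "q": joint angles; "joint_velocities": joint speeds; "joint_torque": joint torques, N m; "position": TCP position; "tool_rot": TCP orientation; "ft_force": force on the tool from outside, world axes, zero at the start; "moment": the same for the moment, N m; "grip_width": finger opening in m.
Only numpy, scipy, OpenCV 4.12 (cv2) and the standard library are available. Lean on these libraries where they do the work, as an engineer would, in place of code of your own. Each camera call takes 0.05 s, during which the arm holds its last target.

## Working session

There is one attempt and no reset: what is moved stays moved. The work goes in short steps, Python scripts to look and compute and a tool call to move; the robot and the scene stay as the last step left them, time stands still between calls to the robot, and variables do not carry over. Pictures are saved under pics/ and viewed, and the job is handed in when it is done.

Besides the shell and the picture viewer there is one more tool, called after "Request:" as name(argument=value, ...) on one line, values as JSON. jog_arm: Moves the arm, as the interface text tells. Its arguments: {"type":"object","properties":{"series":{"type":"array","items":{"type":"array","items":{"type":"number"}}},"grip_force":{"type":"number"}},"required":["series"]}

```bash
ls; mkdir -p pics
cat > h.py <<'E'
from rig import *
import numpy as np, cv2
from scipy.spatial.transform import Rotation as Ro
def world(c):
    K=np.array(c["camera_matrix"]);R,_=cv2.Rodrigues(np.array(c["rvec"],float));t=np.array(c["tvec"],float).ravel()
    d=c["depth"];v,u=np.mgrid[:400,:640]
    pc=np.stack([(u-K[0,2])/K[0,0]*d,(v-K[1,2])/K[1,1]*d,d],-1)
    w=(pc-t)@R; w[d==0]=np.nan
    return w
def ray(c,u,v,z):
    K=np.array(c["camera_matrix"]);R,_=cv2.Rodrigues(np.array(c["rvec"],float));t=np.array(c["tvec"],float).ravel()
    o=-R.T@t; d=R.T@np.linalg.inv(K)@np.array([u,v,1.]); return o+d*(z-o[2])/d[2]
E
python3 - <<'E'
from h import *
o=get_obs();print(o)
for n in("scene","top"):
    c=camera(n);cv2.imwrite(f"pics/{n}0.png",c["img"][:,:,::-1]);print(n,c["camera_matrix"],c["rvec"],c["tvec"],(c["depth"]==0).mean())
    np.save(f"{n}0.npy",c,allow_pickle=True)
E
```

```text
pics
{'time': 0.0, 'q': array([-1.48945425e+00,  5.28476940e-01,  1.43390126e+00, -3.81957117e-05,
        1.18139655e+00, -1.78499618e-01]), 'joint_velocities': array([ 0.00183633, -0.00077767, -0.00016783, -0.00107759,  0.0009317 ,
        0.00019113]), 'joint_torque': array([-2.77496301e-04, -4.40042818e+01, -1.76595801e+01,  6.34020218e-02,
        5.83493756e-02, -1.58813668e-04]), 'position': array([ 0.16053708, -0.60326914,  0.22156535]), 'tool_rot': array([-0.56000372,  0.43153156, -0.43047628,  0.56112968]), 'ft_force': array([-0.10771439, -0.2361812 ,  0.22026317]), 'moment': array([ 0.01341965,  0.05370923, -0.02806067]), 'grip_width': 0.0867174779459781}
scene [[468.85199055   0.         312.46090785]
 [  0.         468.85199055 199.1271455 ]
 [  0.           0.           1.        ]] [ 1.33756363  2.35755035 -0.80681183] [ 0.33078657 -0.31315231  1.50471214] 0.00391015625
top [[409.14515014   0.         319.87768868]
 [  0.         409.14515014 197.88327203]
 [  0.           0.           1.        ]] [ 2.21273456 -2.19336176  0.02203367] [-0.04261921  0.55251148  1.26404125] 0.00414453125
```

View pics/scene0.png

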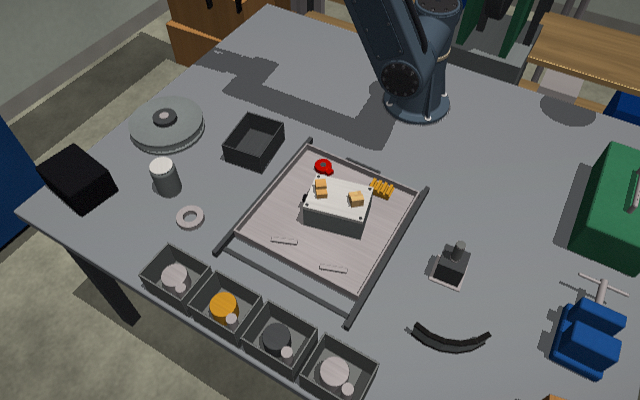

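View pics/top0.png

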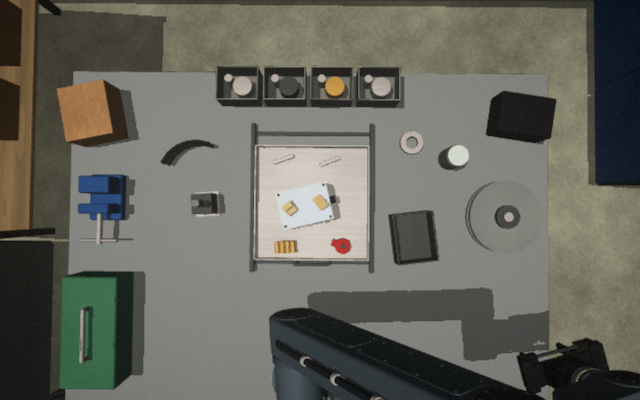

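The scene view shows the box near (337,203) with offcuts at (321,187) and (356,199), the bin near (254,140) and the rod stand near (452,265). In the top view the box is at (306,205), the bin at (413,237) and the rod at (205,203). I'll enlarge these areas and measure.

Run:
```python
from h import *
T=np.load("top0.npy",allow_pickle=True).item();S=np.load("scene0.npy",allow_pickle=True).item()
def crop(c,x,y,w,h,k): return cv2.resize(c["img"][y:y+h,x:x+w,::-1],None,fx=k,fy=k,interpolation=cv2.INTER_NEAREST)
a=crop(T,270,170,80,60,5);b=crop(S,285,160,80,60,5)
cc=crop(T,180,180,80,60,5);d=crop(S,420,230,80,60,5)
cv2.imwrite("pics/z0.png",np.vstack([np.hstack([a,b]),np.hstack([cc,d])]))
for n,c in(("top",T),("scene",S)):
    w=world(c)
    bx=(w[...,2]>.09)&(w[...,2]<.5)
    R,_=cv2.Rodrigues(np.array(c["rvec"]));print(n,"campos",-R.T@c["tvec"])
    for (u,v) in ([(306,222),(290,208),(320,202),(413,237),(205,203),(230,240),(265,180)] if n=="top" else [(340,210),(356,199),(321,187),(254,140),(459,246),(452,258)]):
        print((u,v),w[v,u].round(4))
```

```text
top campos [ 0.51690532 -0.04849178  1.27880532]
(306, 222) [0.4802 0.0011 0.0927]
(290, 208) [0.5203 0.0467 0.1073]
(320, 202) [ 0.5379 -0.0392  0.1262]
(413, 237) [ 0.4337 -0.3291 -0.002 ]
(205, 203) [0.533  0.3013 0.0717]
(230, 240) [ 0.4189  0.2424 -0.0022]
(265, 180) [0.607  0.1334 0.01  ]
scene campos [1.16664522 0.32193885 1.00346255]
(340, 210) [0.5615 0.0295 0.0904]
(356, 199) [0.533  0.0558 0.1196]
(321, 187) [ 0.5448 -0.0337  0.1209]
(254, 140) [ 0.4092 -0.3434  0.0047]
(459, 246) [0.5378 0.3119 0.1262]
(452, 258) [0.5422 0.309  0.0786]
```

View pics/z0.png

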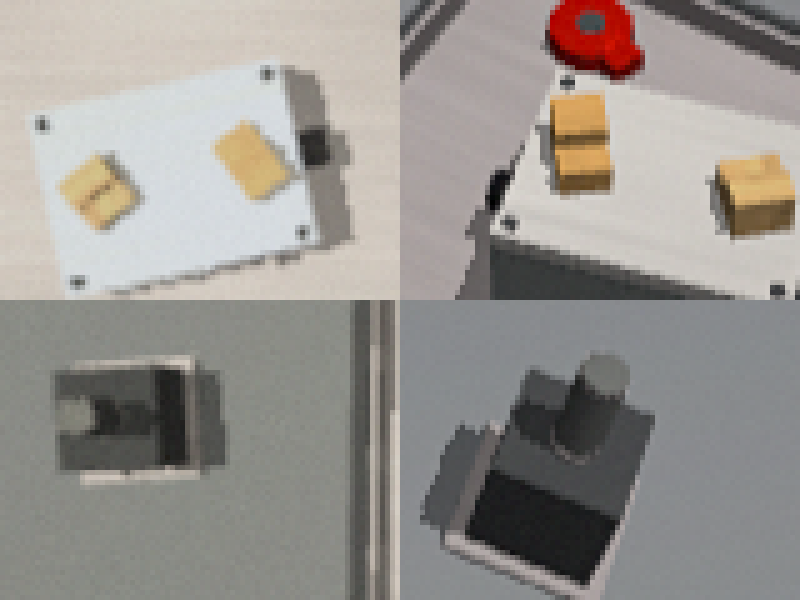

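```bash
cat > m.py <<'E'
from h import *
def rect(P):
    r=cv2.minAreaRect((P[:,:2]*1000).astype(np.float32)); return np.round(r[0],1),np.round(r[1],1),round(r[2],1)
E
python3 - <<'E'
from m import *
T=np.load("top0.npy",allow_pickle=True).item();S=np.load("scene0.npy",allow_pickle=True).item()
for n,c in(("top",T),("scene",S)):
    w=world(c);hsv=cv2.cvtColor(c["img"],cv2.COLOR_RGB2HSV)
    reg=(abs(w[...,0]-.52)<.11)&(abs(w[...,1]-.0)<.13)
    cov=reg&(w[...,2]>.08)&(w[...,2]<.135)
    lab_n,lab,st,_=cv2.connectedComponentsWithStats(cov.astype(np.uint8)); 
    k=1+np.argmax(st[1:,4]); P=w[lab==k]
    print(n,"cover",rect(P[P[:,2]>.086]),"z",np.nanmedian(P[P[:,2]<.096][:,2]), "sat",)
    wood=(cov&(hsv[...,1]>70)&(hsv[...,0]>8)&(hsv[...,0]<30)&(w[...,2]>.096)).astype(np.uint8)
    N,lab,st,ce=cv2.connectedComponentsWithStats(wood)
    for k in range(1,N):
        if st[k,4]<15: continue
        P=w[lab==k];z=P[:,2];print("  wood",st[k],ce[k].round(1),"rect",rect(P),"zpct",np.percentile(z,[5,25,50,75,95]).round(4), "top part",rect(P[z>.115]),(z>.115).sum(),P[z>.115].mean(0).round(4),"low",P[(z>.104)&(z<.114)].mean(0).round(4))
    # foot height tray, bin rim, rod
    b=(abs(w[...,0]-.43)<.11)&(abs(w[...,1]+.32)<.12)&(w[...,2]>.062)&(w[...,2]<.08)
    print("bin rim",rect(w[b]),np.median(w[b][:,2]))
    r=(abs(w[...,0]-.535)<.06)&(abs(w[...,1]-.31)<.06)
    hi=r&(w[...,2]>.122)&(w[...,2]<.14);print("rod top",rect(w[hi]),w[hi].mean(0).round(4),hi.sum())
    bl=r&(w[...,2]>.064)&(w[...,2]<.078);print("block",rect(w[bl]),np.median(w[bl][:,2]))
    print("zinc",np.nanmedian(w[300:330,160:240,2]) if n=="top" else "")
E
```

```text
top cover (array([529.9,   8.6]), array([109.9, 150. ]), 13.2) z 0.09301158482151567 sat
  wood [313 195  14  15 113] [319.5 201.7] rect (array([539.3, -37.8]), array([36.5, 24.4]), 37.5) zpct [0.108  0.1118 0.1203 0.1222 0.1241] top part (array([539.3, -37.9]), array([35.3, 24.3]), 37.4) 77 [ 0.5347 -0.0411  0.1214] low [ 0.5481 -0.0304  0.1104]
  wood [282 201  15  15 116] [289.  207.9] rect (array([520.4,  49.2]), array([30.8, 28.8]), 42.0) zpct [0.1081 0.111  0.1147 0.1197 0.1222] top part (array([521.7,  48.7]), array([29.7, 26.3]), 44.7) 55 [0.5263 0.0532 0.1196] low [0.5152 0.0454 0.1107]
bin rim (array([ 438.1, -317.7]), array([150.3, 121.4]), 7.0) 0.06834108903924735
rod top (array([533.4, 314.7]), array([20.5, 20.4]), 51.2) [0.5333 0.3141 0.129 ] 53
block (array([533.4, 314.9]), array([59.8, 62.2]), 4.1) 0.06968460755699886
zinc -0.0007336201434983067
scene cover (array([530.1,   7.2]), array([115.4, 150.8]), 13.5) z 0.09228825398653796 sat
  wood [315 179  12  20 208] [320.6 188. ] rect (array([540.4, -37.2]), array([43.6, 26.1]), 37.9) zpct [0.1018 0.1088 0.1139 0.1202 0.1227] top part (array([534.3, -41.9]), array([28.3, 26. ]), 38.0) 101 [ 0.5352 -0.0408  0.1202] low [ 0.5493 -0.0312  0.1093]
  wood [348 191  16  16 202] [355.9 198.6] rect (array([521.3,  49.8]), array([36.9, 30.8]), 41.2) zpct [0.0996 0.108  0.1128 0.1181 0.1203] top part (array([527.3,  55.2]), array([19.9, 30.7]), 43.4) 88 [0.5279 0.0551 0.1184] low [0.5232 0.0494 0.1096]
bin rim (array([ 438.6, -318.1]), array([156. , 121.9]), 7.1) 0.0669571760004743
rod top (array([534.3, 314.2]), array([20.5, 20.8]), 77.7) [0.5356 0.3139 0.1276] 81
block (array([533.7, 314. ]), array([63.8, 60. ]), 4.5) 0.06855082411055063
zinc
```

Both views agree to about 1–2 mm. Cover z is 0.0925, offcut A is at (0.540,-0.0375), offcut B at (0.521,0.0495), bin at (0.438,-0.318) and rod at (0.534,0.3145). Next, a helper to work out move numbers.

```bash
cat >> m.py <<'E'
def plan(x,y,z,az,o=None,base=None):
    """az deg: world azimuth of jaw axis; gives shift mm / rotvec in tool axes from the current pose"""
    o=o or get_obs(); p=np.array(o["position"]); R=Ro.from_quat(o["tool_rot"]).as_matrix()
    cur=np.degrees(np.arctan2(R[1,0],R[0,0]))
    print("pos",p.round(4),"jaw az",round(cur,1),"q",np.round(o["q"],2),"t",o["time"],"w",round(o["grip_width"],4),"F",np.round(o["ft_force"],2)); print(" tool axes world:\n",R.round(3))
    sh=R.T@(np.array([x,y,z])-p)*1000
    for k in (0,180):
        a=np.radians(az+k); X=np.array([np.cos(a),np.sin(a),0]);Y=np.array([0,0,-1.]);Z=np.cross(X,Y)
        rv=Ro.from_matrix(R.T@np.stack([X,Y,Z],1)).as_rotvec()
        print(" shift",sh.round(1),"rot",rv.round(4),"deg",np.degrees(np.linalg.norm(rv)).round(1))
E
python3 - <<'E'
from m import *
c,s=np.cos(np.radians(37.7)),np.sin(np.radians(37.7))
plan(.540-.004*c,-.0375-.004*s,.18,127.7)
E
```

```text
pos [ 0.1605 -0.6034  0.2217] jaw az -75.1 q [-1.49  0.53  1.43 -0.    1.18 -0.18] t 0.1 w 0.0869 F [-0.8  -0.24 -0.14]
 tool axes world:
 [[ 0.257 -0.     0.966]
 [-0.966  0.002  0.257]
 [-0.002 -1.     0.   ]]
 shift [-447.7   42.7  508.4] rot [ 2.5000e-03  2.7434e+00 -1.0000e-03] deg 157.2
 shift [-447.7   42.7  508.4] rot [-0.0007 -0.3982 -0.0018] deg 22.8
```

Request:
jog_arm(series=[[-448,43,508,0,-0.398,0,-0.3],[-448,43,508,0,-0.398,0,-0.3],[-448,43,508,0,-0.398,0,-0.3],[-448,43,508,0,-0.398,0,-0.3],[-448,43,508,0,-0.398,0,-0.3],[-448,43,508,0,-0.398,0,-0.3],[-448,43,508,0,-0.398,0,-0.3],[-448,43,508,0,-0.398,0,-0.3],[-448,43,508,0,-0.398,0,-0.3],[-448,43,508,0,-0.398,0,-0.3],[-448,43,508,0,-0.398,0,-0.3],[-448,43,508,0,-0.398,0,-0.3],[-448,43,508,0,-0.398,0,-0.3],[-448,43,508,0,-0.398,0,-0.3],[-448,43,508,0,-0.398,0,-0.3],[-448,43,508,0,-0.398,0,-0.3]], grip_force=12)

```text
time: 2.1
position: [0.5362, -0.0414, 0.1797]
tool_rot: [0.634, -0.312, 0.312, -0.634]
ft_force: [0.9, 0.7, 0.1]
grip_width: 0.0567
```

Run:
```python
from m import *
c,s=np.cos(np.radians(37.7)),np.sin(np.radians(37.7))
plan(.540-.004*c,-.0375-.004*s,.0965,127.7)
```

```text
pos [ 0.5362 -0.0414  0.1797] jaw az -52.4 q [-0.28  0.47  1.7  -0.    0.98  0.63] t 2.1 w 0.0567 F [0.85 0.75 0.07]
 tool axes world:
 [[ 0.61   0.     0.792]
 [-0.792 -0.     0.61 ]
 [ 0.    -1.     0.   ]]
 shift [-0.8 83.2  1.4] rot [-1.0000e-04  3.1397e+00 -0.0000e+00] deg 179.9
 shift [-0.8 83.2  1.4] rot [-0.     -0.0019  0.0001] deg 0.1
```

Request:
jog_arm(series=[[-1,30,1,0,0,0,-0.3],[-1,60,1,0,0,0,-0.3],[-1,75,1,0,0,0,-0.3],[-1,83,1,0,0,0,-0.3],[-1,83,1,0,0,0,-0.3],[-1,83,1,0,0,0,1],[-1,83,1,0,0,0,1],[-1,83,1,0,0,0,1],[-1,83,1,0,0,0,1],[-1,83,1,0,0,0,1],[-1,83,1,0,0,0,1]], grip_force=12)

```text
time: 3.48
position: [0.5368, -0.0391, 0.0968]
tool_rot: [-0.635, 0.312, -0.312, 0.635]
ft_force: [-0.0, 0.6, 4.0]
grip_width: 0.0261
```

Request:
jog_arm(series=[[0,-20,0,0,0,0,1],[0,-60,0,0,0,0,1],[0,-90,0,0,0,0,1],[0,-90,0,0,0,0,1]])

```text
time: 3.98
position: [0.5383, -0.0395, 0.1887]
tool_rot: [-0.634, 0.31, -0.314, 0.635]
ft_force: [-0.4, -0.6, -0.8]
grip_width: 0.0257
```

Run:
```python
from m import *
plan(.471,-.314,.15,97)
```

```text
pos [ 0.5383 -0.0395  0.1887] jaw az -52.3 q [-0.28  0.46  1.69  0.    0.99  0.63] t 3.975 w 0.0257 F [-0.39 -0.64 -0.85]
 tool axes world:
 [[ 0.611  0.005  0.791]
 [-0.791 -0.002  0.611]
 [ 0.005 -1.     0.003]]
 shift [ 175.9   38.7 -221.2] rot [ 0.0047 -2.6059  0.0059] deg 149.3
 shift [ 175.9   38.7 -221.2] rot [-0.0044  0.5357  0.0035] deg 30.7
```

Go over at height, then straight down into the bin.

Request:
jog_arm(series=[[176,20,-221,0,0.536,0,1],[176,20,-221,0,0.536,0,1],[176,20,-221,0,0.536,0,1],[176,20,-221,0,0.536,0,1],[176,20,-221,0,0.536,0,1],[176,20,-221,0,0.536,0,1],[176,20,-221,0,0.536,0,1],[176,20,-221,0,0.536,0,1]])

```text
time: 4.97
position: [0.4693, -0.3117, 0.1661]
tool_rot: [-0.53, 0.469, -0.468, 0.53]
ft_force: [-0.0, -0.2, 0.1]
grip_width: 0.0259
```

Run:
```python
from m import *
plan(.471,-.314,.03,97)
c=camera("top");cv2.imwrite("pics/t1.png",c["img"][100:300,250:520,::-1].repeat(2,0).repeat(2,1))
```

```text
pos [ 0.4693 -0.3117  0.1661] jaw az -82.9 q [-0.78  0.52  1.64  0.    0.98  0.66] t 4.975 w 0.0259 F [-0.01 -0.21  0.1 ]
 tool axes world:
 [[ 0.123 -0.001  0.992]
 [-0.992  0.001  0.123]
 [-0.001 -1.    -0.001]]
 shift [  2.7 136.1   1.5] rot [-2.3000e-03 -3.1402e+00 -1.3000e-03] deg 179.9
 shift [  2.7 136.1   1.5] rot [ 0.0008  0.0014 -0.0015] deg 0.1
```

View pics/t1.png

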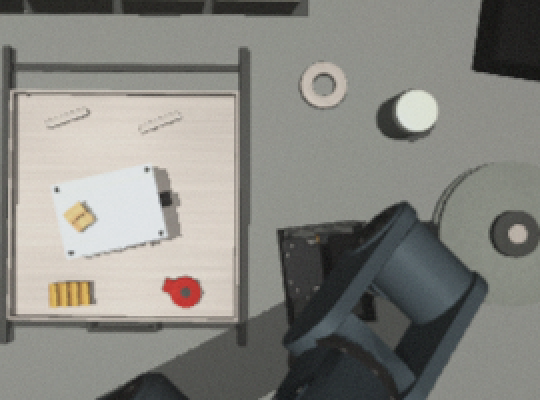

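Offcut A is off the cover and held over the bin. There is no hole where it lay, so the hole is under B at the +y end.

Request:
jog_arm(series=[[3,50,1,0,0,0,1],[3,100,1,0,0,0,1],[3,133,1,0,0,0,1],[3,136,1,0,0,0,1],[3,136,1,0,0,0,0],[3,136,1,0,0,0,0],[3,136,1,0,0,0,0],[3,80,1,0,0,0,0],[3,20,1,0,0,0,0],[3,-20,1,0,0,0,0],[3,-20,1,0,0,0,0]])

```text
time: 6.4
position: [0.4727, -0.3183, 0.1912]
tool_rot: [0.53, -0.465, 0.472, -0.529]
ft_force: [0.3, -0.3, -0.2]
grip_width: 0.0428
```

Run:
```python
from m import *
c,s=np.cos(np.radians(42)),np.sin(np.radians(42))
plan(.521+.003*c,.0495+.003*s,.186,132)
c=camera("scene");cv2.imwrite("pics/s1.png",c["img"][90:290,200:470,::-1].repeat(2,0).repeat(2,1))
```

```text
pos [ 0.4727 -0.3183  0.1912] jaw az -83.0 q [-0.79  0.49  1.61  0.    1.03  0.66] t 6.4 w 0.0428 F [ 0.28 -0.29 -0.24]
 tool axes world:
 [[ 0.122  0.007  0.993]
 [-0.993 -0.007  0.122]
 [ 0.008 -1.     0.006]]
 shift [-360.9    2.9   95.1] rot [-0.0126  2.5304 -0.0047] deg 145.0
 shift [-360.9    2.9   95.1] rot [-0.0036 -0.6112  0.0096] deg 35.0
```

View pics/s1.png

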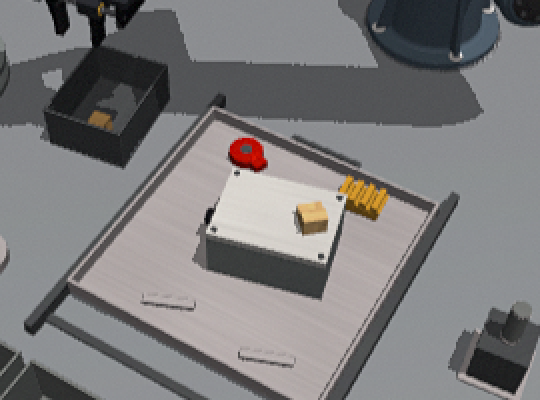

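Offcut A lies in the bin at picture position (98,122). Offcut B is still on the cover at (312,217).

Request:
jog_arm(series=[[-361,3,95,-0.003,-0.611,0.01,-0.3],[-361,3,95,-0.003,-0.611,0.01,-0.3],[-361,3,95,-0.003,-0.611,0.01,-0.3],[-361,3,95,-0.003,-0.611,0.01,-0.3],[-361,3,95,-0.003,-0.611,0.01,-0.3],[-361,3,95,-0.003,-0.611,0.01,-0.3],[-361,3,95,-0.003,-0.611,0.01,-0.3],[-361,3,95,-0.003,-0.611,0.01,-0.3],[-361,3,95,-0.003,-0.611,0.01,-0.3],[-361,3,95,-0.003,-0.611,0.01,-0.3]])

```text
time: 7.7
position: [0.5211, 0.052, 0.1833]
tool_rot: [-0.644, 0.292, -0.285, 0.647]
ft_force: [-0.2, -0.4, 0.3]
grip_width: 0.0566
```

Run:
```python
from m import *
c,s=np.cos(np.radians(42)),np.sin(np.radians(42))
plan(.521+.003*c,.0495+.003*s,.0965,132)
```

```text
pos [0.5211 0.052  0.1833] jaw az -48.2 q [-0.12  0.45  1.72  0.01  0.98  0.72] t 7.7 w 0.0566 F [-0.22 -0.43  0.32]
 tool axes world:
 [[ 0.667 -0.007  0.745]
 [-0.745  0.008  0.667]
 [-0.011 -1.    -0.   ]]
 shift [ 2.7 86.8  1.3] rot [1.6600e-02 3.1388e+00 4.0000e-04] deg 179.8
 shift [ 2.7 86.8  1.3] rot [ 0.0002 -0.0028 -0.0106] deg 0.6
```

Request:
jog_arm(series=[[2,30,1,0,0,-0.01,-0.3],[2,60,1,0,0,-0.01,-0.3],[2,77,1,0,0,-0.01,-0.3],[2,86,1,0,0,-0.01,-0.3],[2,86,1,0,0,-0.01,-0.3],[2,86,1,0,0,-0.01,1],[2,86,1,0,0,-0.01,1],[2,86,1,0,0,-0.01,1],[2,86,1,0,0,-0.01,1],[2,86,1,0,0,-0.01,1],[2,86,1,0,0,-0.01,1]])

```text
time: 9.07
position: [0.5229, 0.0534, 0.0979]
tool_rot: [-0.646, 0.288, -0.288, 0.646]
ft_force: [-0.7, 1.0, 3.6]
grip_width: 0.0298
```

Request:
jog_arm(series=[[0,-20,0,0,0,0,1],[0,-60,0,0,0,0,1],[0,-90,0,0,0,0,1],[0,-90,0,0,0,0,1]])

```text
time: 9.57
position: [0.5242, 0.0532, 0.1894]
tool_rot: [-0.645, 0.286, -0.289, 0.647]
ft_force: [0.2, -0.1, -0.7]
grip_width: 0.0298
```

Run:
```python
from m import *
plan(.405,-.322,.18,97)
```

```text
pos [0.5242 0.0532 0.1894] jaw az -48.0 q [-0.11  0.44  1.72  0.    0.98  0.73] t 9.575 w 0.0298 F [ 0.19 -0.15 -0.71]
 tool axes world:
 [[ 0.669  0.005  0.743]
 [-0.743 -0.     0.669]
 [ 0.004 -1.     0.004]]
 shift [ 199.1    8.9 -339.6] rot [ 0.003  -2.5309  0.006 ] deg 145.0
 shift [ 199.1    8.9 -339.6] rot [-0.0046  0.6107  0.0023] deg 35.0
```

Request:
jog_arm(series=[[199,9,-340,0,0.611,0,1],[199,9,-340,0,0.611,0,1],[199,9,-340,0,0.611,0,1],[199,9,-340,0,0.611,0,1],[199,9,-340,0,0.611,0,1],[199,9,-340,0,0.611,0,1],[199,9,-340,0,0.611,0,1],[199,9,-340,0,0.611,0,1],[199,9,-340,0,0.611,0,1],[199,9,-340,0,0.611,0,1]])

```text
time: 10.82
position: [0.4034, -0.32, 0.1783]
tool_rot: [-0.53, 0.469, -0.467, 0.53]
ft_force: [-0.4, -0.2, -0.2]
grip_width: 0.0302
```

Run:
```python
from m import *
plan(.405,-.322,.03,97)
for n in("top","scene"):
    c=camera(n);np.save(n+"1.npy",c,allow_pickle=True)
c=np.load("top1.npy",allow_pickle=True).item();w=world(c)
a=c["img"][170:230,270:350,::-1].repeat(5,0).repeat(5,1)
c=np.load("scene1.npy",allow_pickle=True).item()
b=c["img"][160:220,305:385,::-1].repeat(5,0).repeat(5,1);cv2.imwrite("pics/hole.png",np.hstack([a,b]))
```

```text
pos [ 0.4034 -0.32    0.1783] jaw az -82.9 q [-0.89  0.44  1.75  0.    0.95  0.56] t 10.825 w 0.0302 F [-0.39 -0.18 -0.18]
 tool axes world:
 [[ 0.124 -0.001  0.992]
 [-0.992  0.001  0.124]
 [-0.002 -1.    -0.001]]
 shift [  2.4 148.3   1.4] rot [-2.4000e-03 -3.1395e+00 -8.0000e-04] deg 179.9
 shift [  2.4 148.3   1.4] rot [ 0.0005  0.0021 -0.0015] deg 0.2
```

View pics/hole.png

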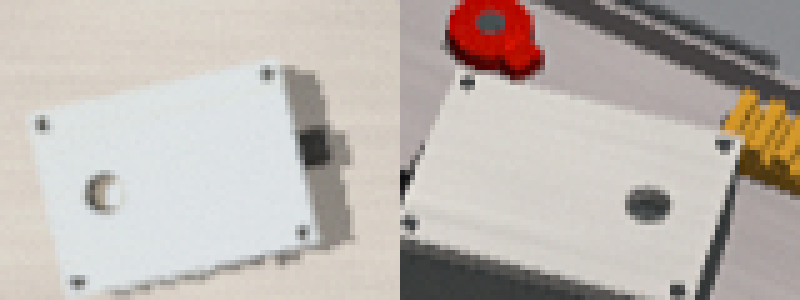

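The hole is now clear, at crop position (104,192) in the top view and (648,205) in the scene view. Dropping B in the bin next.

Request:
jog_arm(series=[[2,50,1,0,0,0,1],[2,100,1,0,0,0,1],[2,145,1,0,0,0,1],[2,148,1,0,0,0,1],[2,148,1,0,0,0,0],[2,148,1,0,0,0,0],[2,148,1,0,0,0,0],[2,90,1,0,0,0,0],[2,40,1,0,0,0,0],[2,-20,1,0,0,0,0],[2,-20,1,0,0,0,0]])

```text
time: 12.3
position: [0.4067, -0.3267, 0.2043]
tool_rot: [0.53, -0.464, 0.473, -0.529]
ft_force: [-0.0, -0.0, -0.6]
grip_width: 0.0434
```

Run:
```python
from m import *
for n in("top","scene"):
    c=np.load(n+"1.npy",allow_pickle=True).item();w=world(c);g=cv2.cvtColor(c["img"],cv2.COLOR_RGB2GRAY).astype(float)
    cv=(w[...,2]>.088)&(w[...,2]<.098)&(abs(w[...,0]-.53)<.09)&(abs(w[...,1]-.008)<.1);print(n,"cover",rect(w[cv]),np.median(w[cv][:,2]))
    u0,v0=(291,208) if n=="top" else (305+49.6,160+41)
    u0=int(round(u0));v0=int(round(v0))
    # subpixel: sampled upsampled crop
    cr=cv2.resize(g[v0-9:v0+10,u0-9:u0+10].astype(np.float32),None,fx=8,fy=8,interpolation=cv2.INTER_CUBIC)
    bg=np.median(cr); m=(cr<bg-25).astype(np.uint8)
    N,l,st,ce=cv2.connectedComponentsWithStats(m);k=1+np.argmax(st[1:,4])
    x,y,ww,hh=st[k][:4];
    for nm,(a,b) in dict(cen=ce[k],box=(x+ww/2-.5,y+hh/2-.5)).items():
        u=u0-9+(a+.5)/8-.5;v=v0-9+(b+.5)/8-.5
        print(n,nm,(round(u,2),round(v,2)),"wh px",ww/8,hh/8,ray(c,u,v,.0925).round(4))
    print("depth in hole",np.nanmin(w[v0-3:v0+4,u0-3:u0+4,2]))
```

```text
top cover (array([530. ,   8.5]), array([110. , 149.9]), 13.2) 0.09349143726610754
top cen (np.float64(289.37), np.float64(208.09)) wh px 6.875 9.0 [0.5201 0.0497 0.0925]
top box (np.float64(289.56), np.float64(208.12)) wh px 6.875 9.0 [0.52   0.0492 0.0925]
depth in hole 0.05211782310862166
scene cover (array([530.4,   7.5]), array([113.5, 150.6]), 13.0) 0.09254961137605108
scene cen (np.float64(354.16), np.float64(200.53)) wh px 9.75 7.875 [0.5201 0.046  0.0925]
scene box (np.float64(354.12), np.float64(200.44)) wh px 9.75 7.875 [0.5199 0.0458 0.0925]
depth in hole 0.021671271885451454
```

Run:
```python
from m import *
plan(.534,.3145,.26,5)
c=camera("scene");cv2.imwrite("pics/s2.png",c["img"][90:290,200:470,::-1].repeat(2,0).repeat(2,1))
w=world(c);hsv=cv2.cvtColor(c["img"],cv2.COLOR_RGB2HSV)
b=(abs(w[...,0]-.438)<.07)&(abs(w[...,1]+.318)<.06)&(hsv[...,1]>90)&(hsv[...,0]>8)&(hsv[...,0]<30)
print(b.sum(),w[b].mean(0),w[b][:,2].max())
```

```text
pos [ 0.4067 -0.3267  0.2043] jaw az -83.0 q [-0.89  0.41  1.72  0.    1.    0.56] t 12.3 w 0.0434 F [-0.01 -0.05 -0.64]
 tool axes world:
 [[ 0.122  0.008  0.993]
 [-0.993 -0.01   0.122]
 [ 0.011 -1.     0.007]]
 shift [-620.3  -61.2  204.8] rot [ 0.0029 -1.5361  0.0143] deg 88.0
 shift [-620.3  -61.2  204.8] rot [-0.0145  1.6055  0.0029] deg 92.0
363 [ 0.42757945 -0.32201205  0.12402656] 0.4066013281963922
```

View pics/s2.png

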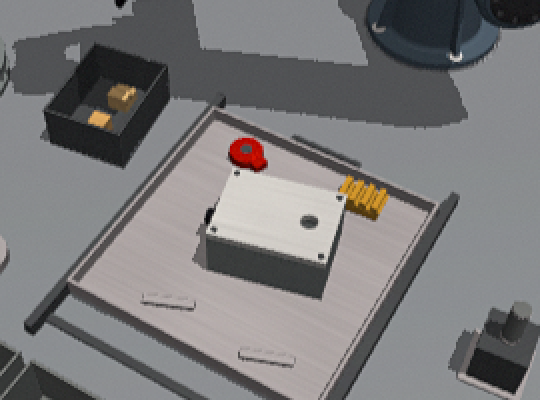

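Both offcuts are in the bin, B at (122,97) and A at (100,120) in the picture. The hole is at about (0.5203, 0.0465) with cover z 0.0925, and four estimates agree within 3 mm. Moving to the rod.

Run:
```python
from m import *
plan(.534,.3143,.22,-20)
```

```text
pos [ 0.4053 -0.3252  0.2017] jaw az -83.0 q [-0.89  0.41  1.72  0.    1.    0.56] t 12.35 w 0.0436 F [ 0.19 -0.34  0.11]
 tool axes world:
 [[ 0.122  0.005  0.993]
 [-0.993 -0.006  0.122]
 [ 0.006 -1.     0.004]]
 shift [-618.9  -21.3  205.6] rot [-2.0000e-04 -1.0998e+00  7.6000e-03] deg 63.0
 shift [-618.9  -21.3  205.6] rot [-8.7000e-03  2.0418e+00 -2.0000e-04] deg 117.0
```

Request:
jog_arm(series=[[-619,-21,206,0,-1.1,0,-0.3],[-619,-21,206,0,-1.1,0,-0.3],[-619,-21,206,0,-1.1,0,-0.3],[-619,-21,206,0,-1.1,0,-0.3],[-619,-21,206,0,-1.1,0,-0.3],[-619,-21,206,0,-1.1,0,-0.3],[-619,-21,206,0,-1.1,0,-0.3],[-619,-21,206,0,-1.1,0,-0.3],[-619,-21,206,0,-1.1,0,-0.3],[-619,-21,206,0,-1.1,0,-0.3],[-619,-21,206,0,-1.1,0,-0.3],[-619,-21,206,0,-1.1,0,-0.3],[-619,-21,206,0,-1.1,0,-0.3],[-619,-21,206,0,-1.1,0,-0.3],[-619,-21,206,0,-1.1,0,-0.3],[-619,-21,206,0,-1.1,0,-0.3]])

```text
time: 14.35
position: [0.5337, 0.3148, 0.2198]
tool_rot: [-0.696, 0.123, -0.123, 0.696]
ft_force: [-0.4, -0.3, -0.9]
grip_width: 0.0568
```

Run:
```python
from m import *
plan(.534,.3143,.082,-20)
```

```text
pos [0.5337 0.3148 0.2198] jaw az -20.1 q [0.35 0.52 1.45 0.   1.17 0.7 ] t 14.35 w 0.0568 F [-0.36 -0.25 -0.87]
 tool axes world:
 [[ 0.939  0.     0.343]
 [-0.343  0.     0.939]
 [-0.    -1.     0.   ]]
 shift [  0.5 137.8  -0.5] rot [-0.0003 -0.001  -0.    ] deg 0.1
 shift [  0.5 137.8  -0.5] rot [ 0.0000e+00  3.1406e+00 -5.0000e-04] deg 179.9
```

Request:
jog_arm(series=[[0,50,0,0,0,0,-0.3],[0,95,0,0,0,0,-0.3],[0,128,0,0,0,0,-0.3],[0,138,0,0,0,0,-0.3],[0,138,0,0,0,0,-0.3],[0,138,0,0,0,0,1],[0,138,0,0,0,0,1],[0,138,0,0,0,0,1],[0,138,0,0,0,0,1],[0,138,0,0,0,0,1],[0,138,0,0,0,0,1],[0,138,0,0,0,0,1]], grip_force=40)

```text
time: 15.85
position: [0.5336, 0.3156, 0.082]
tool_rot: [-0.696, 0.123, -0.123, 0.697]
ft_force: [-0.5, -0.4, 3.4]
grip_width: 0.0213
```

Run:
```python
from m import *
plan(.534,.3143,.2,-20)
```

```text
pos [0.5336 0.3156 0.082 ] jaw az -20.0 q [0.35 0.7  1.56 0.   0.88 0.7 ] t 15.85 w 0.0213 F [-0.53 -0.45  3.41]
 tool axes world:
 [[ 0.94   0.     0.342]
 [-0.342  0.     0.94 ]
 [ 0.    -1.     0.001]]
 shift [   0.8 -118.    -1.1] rot [-0.0005  0.      0.0001] deg 0.0
 shift [   0.8 -118.    -1.1] rot [ 1.0000e-04 -3.1416e+00  8.0000e-04] deg 180.0
```

Request:
jog_arm(series=[[0,-20,0,0,0,0,1],[0,-50,0,0,0,0,1],[0,-90,0,0,0,0,1],[0,-130,0,0,0,0,1],[0,-140,0,0,0,0,1],[0,-140,0,0,0,0,1],[0,-140,0,0,0,0,1]])

```text
time: 16.73
position: [0.5323, 0.315, 0.2195]
tool_rot: [0.697, -0.124, 0.121, -0.696]
ft_force: [-0.9, -0.2, -0.6]
grip_width: 0.0216
```

Run:
```python
from m import *
plan(.5203,.0465,.205,-20)
c=camera("scene");cv2.imwrite("pics/s3.png",c["img"][120:320,330:600,::-1].repeat(2,0).repeat(2,1))
```

```text
pos [0.5323 0.315  0.2195] jaw az -20.0 q [0.35 0.52 1.45 0.   1.17 0.7 ] t 16.725 w 0.0216 F [-0.87 -0.21 -0.62]
 tool axes world:
 [[ 0.94  -0.004  0.342]
 [-0.342 -0.001  0.94 ]
 [-0.003 -1.    -0.002]]
 shift [  80.6   14.9 -256.4] rot [ 0.0024 -0.     -0.0033] deg 0.2
 shift [  80.6   14.9 -256.4] rot [0.0052 3.1416 0.0038] deg 180.0
```

View pics/s3.png

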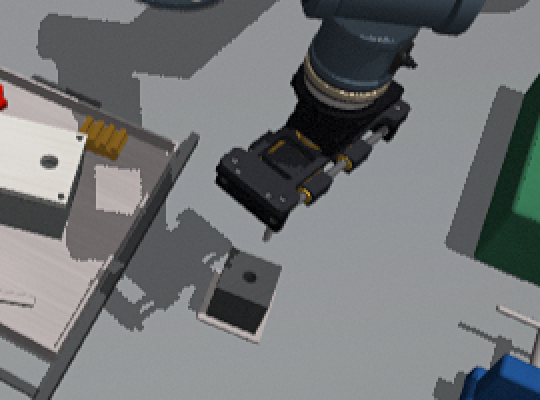

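The rod is out of its block, with the tip visible at (266,238) in the picture. Carrying it over the hole.

Request:
jog_arm(series=[[20,3,-62,0,0,0,1],[40,8,-125,0,0,0,1],[60,12,-190,0,0,0,1],[75,14,-240,0,0,0,1],[81,15,-256,0,0,0,1],[81,15,-256,0,0,0,1],[81,15,-256,0,0,0,1],[81,15,-256,0,0,0,1],[81,15,-256,0,0,0,1],[81,15,-256,0,0,0,1]])

```text
time: 18.02
position: [0.5221, 0.0479, 0.2066]
tool_rot: [-0.696, 0.122, -0.122, 0.697]
ft_force: [-0.6, -1.0, -1.4]
grip_width: 0.0211
```

Run:
```python
from m import *
plan(.5203,.0465,.17,-20)
c=camera("scene");np.save("scene2.npy",c,allow_pickle=True)
a=c["img"][150:230,310:410,::-1].repeat(6,0).repeat(6,1)
cv2.imwrite("pics/s4.png",a)
```

```text
pos [0.5221 0.0479 0.2066] jaw az -19.9 q [-0.12  0.41  1.7   0.    1.03  0.23] t 18.025 w 0.0211 F [-0.59 -0.97 -1.38]
 tool axes world:
 [[ 0.94   0.     0.341]
 [-0.341  0.     0.94 ]
 [-0.    -1.     0.   ]]
 shift [-1.2 36.6 -2. ] rot [-0.0003  0.0013 -0.0001] deg 0.1
 shift [-1.2 36.6 -2. ] rot [-1.0000e-04 -3.1403e+00  5.0000e-04] deg 179.9
```

View pics/s4.png

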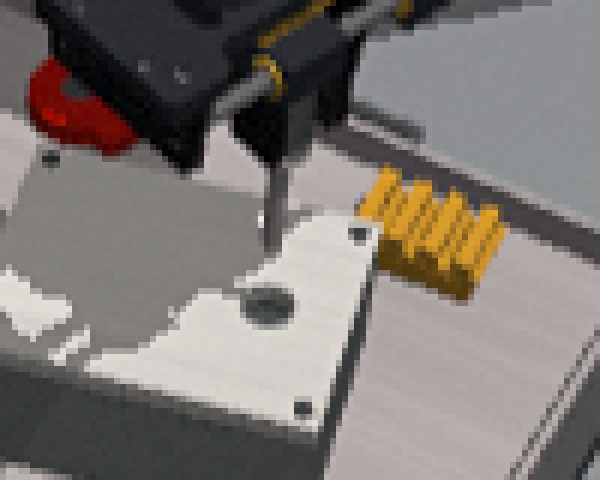

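Run:
```python
from m import *
c=np.load("scene2.npy",allow_pickle=True).item();w=world(c)
print("tip ray",ray(c,355.0,192.0,.134).round(4), ray(c,355.2,192.3,.134).round(4))
for v in range(180,195): print(v,[w[v,u].round(3).tolist() for u in (354,355,356)])
```

```text
tip ray [0.5261 0.0484 0.134 ] [0.5266 0.0492 0.134 ]
180 [[0.4, -0.012, 0.012], [0.526, 0.045, 0.176], [0.528, 0.049, 0.181]]
181 [[0.406, -0.009, 0.015], [0.526, 0.045, 0.173], [0.525, 0.047, 0.173]]
182 [[0.524, 0.042, 0.165], [0.526, 0.046, 0.169], [0.525, 0.048, 0.17]]
183 [[0.527, 0.044, 0.165], [0.528, 0.047, 0.168], [0.526, 0.048, 0.167]]
184 [[0.527, 0.044, 0.163], [0.526, 0.046, 0.163], [0.526, 0.049, 0.164]]
185 [[0.525, 0.044, 0.156], [0.527, 0.047, 0.161], [0.525, 0.049, 0.159]]
186 [[0.526, 0.044, 0.154], [0.527, 0.047, 0.157], [0.524, 0.049, 0.155]]
187 [[0.526, 0.044, 0.15], [0.526, 0.047, 0.152], [0.523, 0.048, 0.15]]
188 [[0.526, 0.045, 0.147], [0.526, 0.047, 0.148], [0.525, 0.049, 0.149]]
189 [[0.525, 0.045, 0.142], [0.525, 0.047, 0.144], [0.523, 0.049, 0.143]]
190 [[0.526, 0.045, 0.14], [0.525, 0.047, 0.14], [0.526, 0.05, 0.143]]
191 [[0.525, 0.045, 0.134], [0.528, 0.049, 0.14], [0.525, 0.05, 0.138]]
192 [[0.499, 0.034, 0.095], [0.496, 0.036, 0.094], [0.495, 0.038, 0.094]]
193 [[0.5, 0.035, 0.093], [0.498, 0.037, 0.092], [0.497, 0.039, 0.092]]
194 [[0.5, 0.035, 0.089], [0.5, 0.038, 0.091], [0.497, 0.039, 0.089]]
```

Request:
jog_arm(series=[[-1,15,-2,0,0,0,1],[-1,30,-2,0,0,0,1],[-1,42,-2,0,0,0,1],[-1,50,-2,0,0,0,1],[-1,57,-2,0,0,0,1],[-1,62,-2,0,0,0,1],[-1,62,-2,0,0,0,1],[-1,62,-2,0,0,0,1]])

```text
time: 19.08
position: [0.5208, 0.0457, 0.1448]
tool_rot: [-0.696, 0.123, -0.123, 0.696]
ft_force: [-1.3, 0.2, -0.2]
grip_width: 0.0215
```

Run:
```python
from m import *
plan(.5203,.0465,.129,-20)
c=camera("scene");a=c["img"][150:230,310:410,::-1].repeat(6,0).repeat(6,1)
cv2.imwrite("pics/s5.png",a)
```

```text
pos [0.5208 0.0457 0.1448] jaw az -20.0 q [-0.13  0.5   1.76  0.    0.87  0.22] t 19.075 w 0.0215 F [-1.27  0.17 -0.23]
 tool axes world:
 [[ 0.94   0.001  0.342]
 [-0.342  0.     0.94 ]
 [ 0.001 -1.     0.   ]]
 shift [-0.7 15.8  0.6] rot [-0.0004  0.      0.0005] deg 0.0
 shift [-0.7 15.8  0.6] rot [ 8.0000e-04 -3.1416e+00  7.0000e-04] deg 180.0
```

View pics/s5.png

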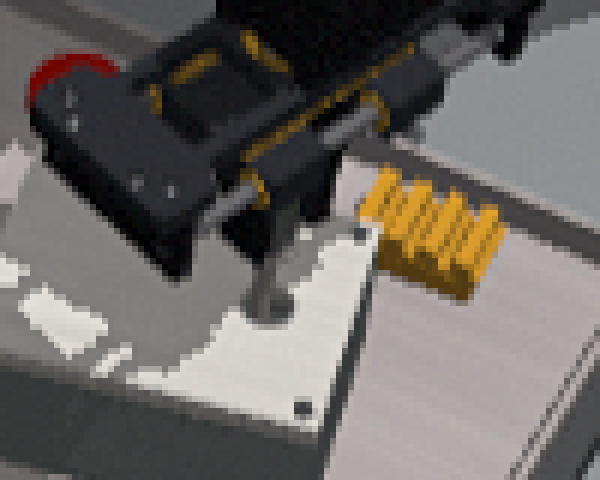

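The rod is in the hole near (267,305), with no contact force yet. Lowering it in small steps while watching the force.

Request:
jog_arm(series=[[0,3,0,0,0,0,1],[0,6,0,0,0,0,1],[0,9,0,0,0,0,1],[0,11,0,0,0,0,1],[0,11,0,0,0,0,1],[0,11,0,0,0,0,1],[0,11,0,0,0,0,1]])

```text
time: 20.0
position: [0.5205, 0.0457, 0.1337]
tool_rot: [-0.696, 0.123, -0.123, 0.696]
ft_force: [-0.8, 0.1, 2.4]
grip_width: 0.0212
```

Request:
jog_arm(series=[[0,1,0,0,0,0,1],[0,2,0,0,0,0,1],[0,2,0,0,0,0,1],[0,2,0,0,0,0,1],[0,2,0,0,0,0,1]])

```text
time: 20.62
position: [0.5205, 0.0457, 0.1316]
tool_rot: [-0.696, 0.123, -0.123, 0.696]
ft_force: [-1.3, -0.5, 3.6]
grip_width: 0.0214
```

Request:
jog_arm(series=[[0,1,0,0,0,0,1],[0,2,0,0,0,0,1],[0,2,0,0,0,0,1],[0,2,0,0,0,0,1],[0,2,0,0,0,0,1]])

```text
time: 21.25
position: [0.5206, 0.0457, 0.1298]
tool_rot: [-0.696, 0.123, -0.123, 0.696]
ft_force: [-1.8, 0.3, 5.3]
grip_width: 0.0214
```

Request:
jog_arm(series=[[0,1,0,0,0,0,1],[0,1,0,0,0,0,1],[0,1,0,0,0,0,1],[0,1,0,0,0,0,1]])

```text
time: 21.75
position: [0.5207, 0.0457, 0.1296]
tool_rot: [-0.696, 0.122, -0.123, 0.696]
ft_force: [-2.7, 0.3, 10.8]
grip_width: 0.0213
```

Request:
jog_arm(series=[[0,1,0,0,0,0,1],[0,1,0,0,0,0,1],[0,1,0,0,0,0,1],[0,1,0,0,0,0,1]])

```text
time: 22.25
position: [0.5208, 0.0457, 0.1295]
tool_rot: [-0.696, 0.122, -0.123, 0.696]
ft_force: [-3.5, 0.4, 16.6]
grip_width: 0.0212
```

The force jumps by about 6 N per mm with almost no further travel, so the button is on its stop. Last checks:

Request:
jog_arm(series=[[0,0,0,0,0,0,1],[0,0,0,0,0,0,1],[0,0,0,0,0,0,1],[0,0,0,0,0,0,1],[0,0,0,0,0,0,1],[0,0,0,0,0,0,1]])

```text
time: 23.0
position: [0.5208, 0.0458, 0.1295]
tool_rot: [-0.696, 0.122, -0.123, 0.696]
ft_force: [-2.9, 0.9, 17.4]
grip_width: 0.0213
```

Run:
```python
from m import *
o=get_obs();print(o["position"],o["ft_force"],o["grip_width"],o["time"])
c=camera("scene");cv2.imwrite("pics/s6.png",c["img"][:,:,::-1])
w=world(c);hsv=cv2.cvtColor(c["img"],cv2.COLOR_RGB2HSV)
b=((abs(w[...,0]-.438)<.08)&(abs(w[...,1]+.318)<.065)&(w[...,2]<.069)&(hsv[...,1]>90)&(hsv[...,0]>8)&(hsv[...,0]<30)).astype(np.uint8)
N,l,st,_=cv2.connectedComponentsWithStats(b)
a=np.radians(7)
for k in range(1,N):
    if st[k,4]>10:
        P=w[l==k];m=P.mean(0);d=m[:2]-[.438,-.318];print(st[k],m.round(3),P[:,2].max().round(3),"bin frame",(np.cos(a)*d[0]+np.sin(a)*d[1]).round(3),(-np.sin(a)*d[0]+np.cos(a)*d[1]).round(3))
```

```text
[0.52076827 0.04575521 0.12947105] [-2.88257461  0.87750223 17.39586038] 0.02134204010992276 23.0
[254 132  14  14 153] [ 0.404 -0.322  0.019] 0.034 bin frame -0.034 0.001
[244 145  12  10  82] [ 0.462 -0.317  0.026] 0.035 bin frame 0.024 -0.002
```

View pics/s6.png

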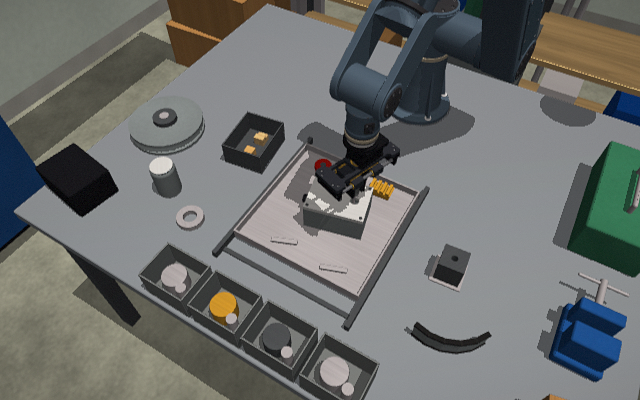

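Both offcuts lie in the bin at (260,136) and (250,150). The spares are where they were at the start, the stand at (452,265) is empty, and the rod is in the hole. Handing in.

```bash
python3 -c "
from rig import *
print(hand_in())"
```

```text
the job is handed in; nothing more can be done
None
```

The job is handed in at about 23 s of the 64 s allowed; `hand_in()` gives no verdict, so I only have my own checks. Both offcuts were moved from the cover into the scrap bin. I then lifted the reset rod from its stand, lowered it through the hole and pressed the button onto its stop, and left it held there.

**Offcuts:** the camera puts them near the middle of the bin, at -34 mm and +24 mm along its length. Both are let go, with their tops at z = 35 mm against a rim at about 70 mm.

**Button:** the force rose as the spring would from about TCP z 0.1337 m. At 0.1297 m it climbed by about 6 N per mm with almost no further movement, so the button is fully down. The final push reads about 17 N upward.

**Rod:** it was gripped with the force set to 40 N, and the fingers read 21.3 mm open on the 22 mm handle. The tool stands within about 1 mm of my measured hole centre.

**Spares:** the last scene picture shows no visible shift in those in view. The arm partly hid the cam and the ratchet, and I compared the spares only by eye.

**Disagreements:**
- The hole's position along y differed by about 3 mm between the two views. The top view was biased by light on the button, so I weighted the scene view and the box outline; the hole leaves 7 mm of play on each side.
- The tip height at the stop came out about 1 mm above nominal, within the calibration error.

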